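# Turn a trolley wheel by its spokes until the valve stem stands up

### The arm

A 6-joint arm with a two-finger parallel gripper is mounted at the origin on a cart in front of the work surface, level with it; the furniture and walls round the work are solid. World frame = base frame: x ahead of the robot, y to its left, z up, the work surface at z = 0. Lengths are in m, angles in degrees, forces in N, time in s.
With the tool pointing down it reaches from about 0.375 to 0.9 m from the base axis. Payload 3.1 kg.
Tool frame: the origin (TCP) lies on the centre line of the jaws, within the pads' length; the fingertips stand 8 mm ahead of it and the grasp point (between the pads) lies 11 mm behind it; z points along the fingers, y is the direction in which the jaws open and shut (so a half turn about z gives the same grasp; the last joint's range is limited). The gripper opens to 87 mm and grips with 3 to 60 N. Pads are 19 mm wide; open, the fingers measure 117 mm over their backs; the gripper's body (75 mm by 190 mm) begins 51 mm behind the grasp point.
Start: joints at [-80.988, 30.224, 82.088, -0, 67.689, -10.227], TCP at [0.206, -0.59, 0.231] pointing down, gripper open.
Joint ranges: [-176.69, 176.69], [-43.24, 126.21], [12.49, 139.97], [-82, 262], [0, 151.66], [-163.58, 163.58]. Speed limits (degrees/s): [159.86, 159.86, 180, 180, 180, 180].

### API

Orientations are given as a 3x3 rotation matrix whose columns are the frame's x, y, z axes.
In Python, from rig import * gives the robot as it stands. The module is installed in compiled form; this text tells all that it offers.
- The arm moves only by the tool arm_command, never from a script. Its argument "commands" is a list of rows, each an object with "translation": the shift along the tool's x, y, z scaled (see below), a list of three; "dr": the turn, a rotation vector about the tool's x, y, z scaled (see below), a list of three; "jaw": the closure, from 0 (fully open) to 1 (shut). In form: [{"translation": [x, y, z], "dr": [ax, ay, az], "jaw": jaw}, ...]. A call has 1 to 12 rows; each row shifts and turns the commanded pose from where the row before left it, along the tool's axes as they then stand; what a row does not reach is not made up. The controller multiplies each number of a shift by 25 mm and each number of a turn by 6 degrees. A row lasts 1/12 s, in which the tool goes at most 41.7 mm and 7.16 degrees, less where a joint would pass 70% of its speed; a pose out of reach is approached as far as the arm can. A call with a number of a shift or a turn outside -1 to 1 is refused whole. A call with a gripper value outside its range is refused whole. The fingers move at their own pace and stop on an object; the grip force is fixed at half the most. Time passes only in rows, so rows that do not move let the fingers close. It gives the time, the measured TCP pose, the force and the opening at its end, in the units of the state.
- read_state(): the state, without advancing time (a new reading comes with each control period).
- capture(name): name is "side" or "top"; returns (picture, depth): 420x560x3 uint8, red, green, blue; 420x560 float32, m along the optical axis (not along the pixel's ray), 0 where there is no reading.
- camera_model(name): a dict with "intrinsics" (3x3 intrinsics, pixels), "pose" (4x4, takes a point from camera to world coordinates). Camera axes: x right, y down, z forward; pixel columns grow to the right and rows downward; lengths in m; the calibration is good to about 2 mm. A picture is of the moment at which its call begins. camera_model takes no time and is no camera call.
- hand_in(): hands the job in, once; it reports no verdict.
The state is a dict: "time_s": time; "joint_positions": joint angles; "qvel": joint speeds; "tau": joint torques, N m; "position": TCP position; "tcp_rot": TCP orientation; "force": force on the tool from outside, world axes, zero at the start; "moment": the same for the moment, N m; "opening": opening from 0.0 (shut) to 1.0 (fully open).
Only numpy, scipy, OpenCV 4.12 (cv2) and the standard library are available. Lean on these libraries where they do the work, as an engineer would, in place of code of your own. Each camera call takes 0.05 s, during which the arm holds its last target.

### The job

The trolley wheel on the bench stand is to have its valve checked with a drop of leak fluid, so turn it until the valve stem is at the very bottom of the wheel and points straight up at the axle. Push it round by its spokes with the fingertips, spoke after spoke as needed: the tyre is wet with leak fluid, so keep off it, do not push on the stem, and leave the stand and the things round it where they are.

Things in the scene. Friction and masses are not known exactly. Their poses are not given: they have to be found in the camera images.
- wheel_stand: Grey bench wheel stand, loose on rubber feet (6 kg; slides or tips only if shoved). Origin on the bench below the wheel's centre. x: level, along the axle, from the wheel's open front (robot's side) to its back; y: to the left seen from the front; z up. Foot plate x -100 to +130, y -125 to +125 mm, top 18 mm high. Square column, 240 mm high, at x +60 to +96. Nothing stands in front of the wheel.
- axle_point (a point): Centre of the wheel on its axle, 190 mm above the bench, in the tyre's middle plane; fixed to the stand, with the stand's axes (x along the axle, away from the wheel's front). Hub 24 mm in radius, reaching 50 mm in front (-x) of this point, the axle nut and axle end to 70 mm in front. Inside of the rim at radius 96 mm.
- wheel (a joint): Angle of the wheel, rad. 0 or 2 pi: valve at the bottom, stem pointing straight up. Grows clockwise as seen from the front: pi/2 = valve at the left, pi = top, 3 pi/2 = right. Turns both ways without stops. Stiff bearing seals: it takes about 0.22 N m (4 N at radius 55 mm), hardly coasts and stays where it is left.
- spoke_mid (a point): Middle of the front face of one of the five straight aluminium spokes, 55 mm from the wheel's centre; turns with the wheel. Spokes are 16 mm wide, 12 mm thick, at 36, 108, 180, 252, 324 degrees from the valve (this one at 36, clockwise from the front). They are dished: front faces 46 mm in front of the tyre's middle plane at the hub, 33 mm here, 16 mm at the rim. Open space between them.
- spokes: The five spokes as one piece; origin at the wheel's centre, turns with the wheel. With the stem straight up its axes are those of the stand.
- tyre: Black rubber tyre, 280 mm outside diameter, 35 mm wide (17.5 mm to each side of the middle plane), inner edge at radius 110 mm. Wet: not to be touched. Origin at the wheel's centre; it turns with the wheel.
- valve_stem: Brass valve stem with rubber foot, 36 mm long and 10 mm thick (foot 18 mm), standing inward from the inside of the rim in the middle plane, half way between two spokes. Origin at its foot, 97 mm from the wheel's centre; z runs along the stem toward the axle. It turns with the wheel.
- stem_mouth (a point): Open end of the valve stem, 61 mm from the wheel's centre; z runs along the stem toward the axle, so z is vertical and up when the stem points straight up.
- hex_key_8: Black L-shaped hex key 34x87x8 mm lying on the bench to the right of the stand. Origin: centre of its underside. Leave alone.
- seal_jar: White jar with a red lid, 54 mm across and 69 mm high, standing on the bench in front of the left front corner of the stand's foot plate. Origin: centre of its underside. Leave alone.
- air_coupler: Plated barbed hose coupler 31x68x27 mm lying on the bench in front of the stand's foot plate. Origin: centre of its underside. Leave alone.
- mini_coupler: Small threaded coupler 23x41x20 mm lying on the right front corner of the stand's foot plate. Origin: centre of its underside. Leave alone.

How it is judged (in metres and radians):
On the way:
1. the fingertips push on a spoke (contact force between the fingers and spokes above 0.5 N).
At the end, for the whole second after the job is handed in: The valve stem is at the bottom of the wheel and points straight up within 8 degrees, the wheel is at rest, and the stand, hex key, jar and both couplers are within 20 mm of where they were (angle between stem_mouth's own z axis and vertical below 0.14 rad and angular speed of valve_stem below 0.05 rad/s and distance of each of axle_point, hex_key_8, seal_jar, air_coupler, mini_coupler from where it was at the start of the episode below 0.02 m and angle between wheel_stand's own z axis and vertical below 0.03 rad); the robot touches nothing.
It fails at once if the wet tyre is touched (more than 1.5 N) (contact force between any of the fingers, the arm and tyre above 1.5 N).
It fails at once if the valve stem is pushed (more than 3 N) (contact force between any of the fingers, the arm and valve_stem above 3 N).
It fails at once if the stand is shoved, tipped or lifted (distance of axle_point from where it was at the start of the episode above 0.02 m or angle between wheel_stand's own z axis and vertical above 0.08 rad).
It fails at once if a bystander is knocked or lifted (distance of any of hex_key_8, seal_jar, air_coupler, mini_coupler from where it was at the start of the episode above 0.03 m).
It also fails if it takes over 56 s, if anything falls off the work surface, if the arm or the gripper's body presses on something with over 40 N, if the wrist force passes 120 N, or if a joint passes its speed limit or range.

## Working session

There is one attempt and no reset: what is moved stays moved. The work goes in short steps, Python scripts to look and compute and a tool call to move; the robot and the scene stay as the last step left them, time stands still between calls to the robot, and variables do not carry over. Pictures are saved under pics/ and viewed, and the job is handed in when it is done.

Besides the shell and the picture viewer there is one more tool, called in YAML: its name, and indented under it one key for each argument. arm_command: Moves the arm, as the interface text tells. Its arguments: {"type":"object","properties":{"commands":{"type":"array"}},"required":["commands"]}

```bash
mkdir -p pics
python3 - <<'E'
from rig import *
import cv2,numpy as np
s=read_state();print(s)
for n in("side","top"):
    p,d=capture(n);cv2.imwrite(f"pics/{n}0.png",p[:,:,::-1]);np.save(f"pics/{n}0d.npy",d);np.save(f"pics/{n}0.npy",p)
    m=camera_model(n);print(n,m["intrinsics"],np.round(m["pose"],4))
E
```

```text
{'time_s': 0.0, 'joint_positions': array([-8.09883969e+01,  3.02784171e+01,  8.21551999e+01, -9.23950490e-04,
        6.76882675e+01, -1.02276420e+01]), 'qvel': array([-0.07866049, -0.01705121,  0.0191582 ,  0.0279954 ,  0.10217824,
       -0.01797275]), 'tau': array([-1.58761336e-04, -4.40043318e+01, -1.76593477e+01,  6.31477637e-02,
        5.81213215e-02, -1.64295739e-04]), 'position': array([ 0.2058544 , -0.58938431,  0.22958408]), 'tcp_rot': array([[ 9.44148930e-01,  3.29518856e-01, -3.47940570e-04],
       [ 3.29518840e-01, -9.44146667e-01,  2.09868960e-03],
       [ 3.63050868e-04, -2.09612852e-03, -9.99997737e-01]]), 'force': array([-0.82926056,  0.88337586,  0.03266779]), 'moment': array([ 0.01621508, -0.00171814, -0.02399709]), 'opening': 0.9987863429064714}
side [[426.34325574   0.         275.25054735]
 [  0.         426.34325574 208.12896178]
 [  0.           0.           1.        ]] [[-0.8853 -0.3716  0.2795  0.3687]
 [-0.4648  0.7226 -0.5117  0.4335]
 [-0.0118 -0.583  -0.8124  0.8347]
 [ 0.      0.      0.      1.    ]]
top [[526.46450797   0.         267.70957346]
 [  0.         526.46450797 207.18860398]
 [  0.           0.           1.        ]] [[ 8.0000e-04 -9.9270e-01  1.2050e-01  4.8860e-01]
 [-9.9970e-01  2.3000e-03  2.4900e-02 -4.9000e-03]
 [-2.5000e-02 -1.2040e-01 -9.9240e-01  1.0446e+00]
 [ 0.0000e+00  0.0000e+00  0.0000e+00  1.0000e+00]]
```

View pics/side0.png

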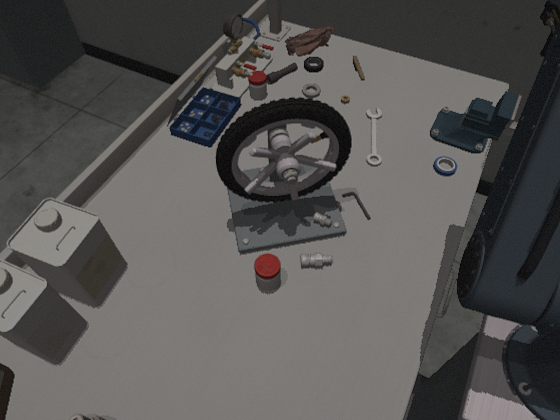

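View pics/top0.png

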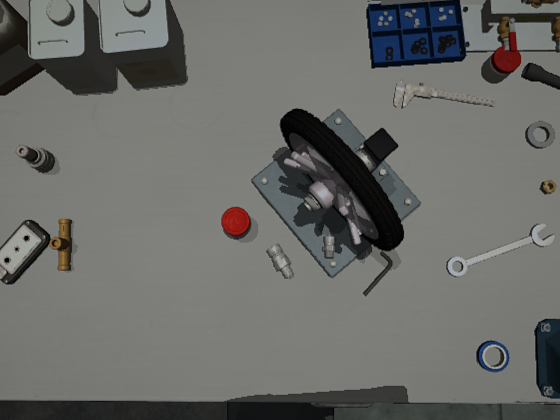

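The side view shows the wheel's open front, with the hub near (287,168). In the top view the foot plate is rotated by roughly 40°. Next I'll zoom in and measure.

```bash
cat > h.py <<'E'
import cv2,numpy as np
from rig import *
def cloud(n,d):
    m=camera_model(n);K=m["intrinsics"];T=m["pose"]
    v,u=np.indices(d.shape)
    c=np.stack([(u-K[0,2])/K[0,0]*d,(v-K[1,2])/K[1,1]*d,d],-1)
    return c@T[:3,:3].T+T[:3,3]
def proj(n,P):
    m=camera_model(n);K=m["intrinsics"];T=m["pose"]
    c=(np.atleast_2d(P)-T[:3,3])@T[:3,:3];q=c@K.T
    return q[:,:2]/q[:,2:]
def ray(n,u,v,o,nrm):
    m=camera_model(n);K=m["intrinsics"];T=m["pose"]
    r=T[:3,:3]@np.linalg.inv(K)@[u,v,1];c=T[:3,3]
    return c+r*(np.dot(np.subtract(o,c),nrm)/np.dot(r,nrm))
E
python3 - <<'E'
from h import *
d=np.load("pics/top0d.npy");p=np.load("pics/top0.npy");P=cloud("top",d)
m=(np.abs(P[...,2]-.018)<.006)&(d>0)
m[:100]=0;m[285:]=0;m[:,:245]=0;m[:,430:]=0
m=cv2.morphologyEx(m.astype(np.uint8),cv2.MORPH_OPEN,np.ones((5,5)))
print(m.sum());cs=max(cv2.findContours(m,0,2)[0],key=cv2.contourArea)
r=cv2.minAreaRect(np.vstack([c for c in cv2.findContours(m,0,2)[0] if cv2.contourArea(c)>100]));print(r,cv2.boxPoints(r))
for q in cv2.boxPoints(r):print(ray("top",*q,[0,0,.018],[0,0,1]))
for n,b in(("side",(85,215,200,365)),("top",(95,290,225,425))):
    I=np.load(f"pics/{n}0.npy")[b[0]:b[1],b[2]:b[3],::-1]
    I=cv2.convertScaleAbs(cv2.resize(I,None,fx=4,fy=4,interpolation=2),alpha=1.7) if n=="side" else cv2.resize(I,None,fx=3,fy=3)
    cv2.imwrite(f"pics/{n}0z.png",I)
    print(I.shape)
E
```

```text
6375
((335.29937744140625, 191.72335815429688), (127.4715805053711, 117.06527709960938), 50.3558235168457) [[249.56342  179.9903  ]
 [339.70618  105.300545]
 [421.03534  203.45642 ]
 [330.89258  278.14618 ]]
[0.66746575 0.05683525 0.018     ]
[ 0.81863578 -0.12338542  0.018     ]
[ 0.61982095 -0.27856534  0.018     ]
[ 0.47510022 -0.101068    0.018     ]
(520, 660, 3)
(585, 600, 3)
```

View pics/side0z.png

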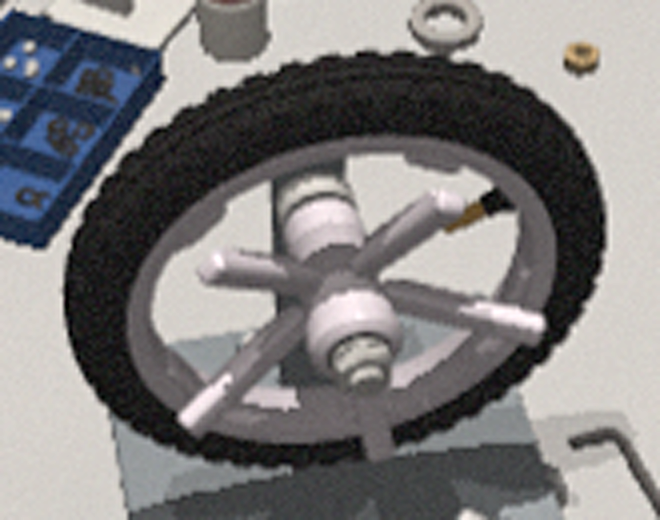

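View pics/top0z.png

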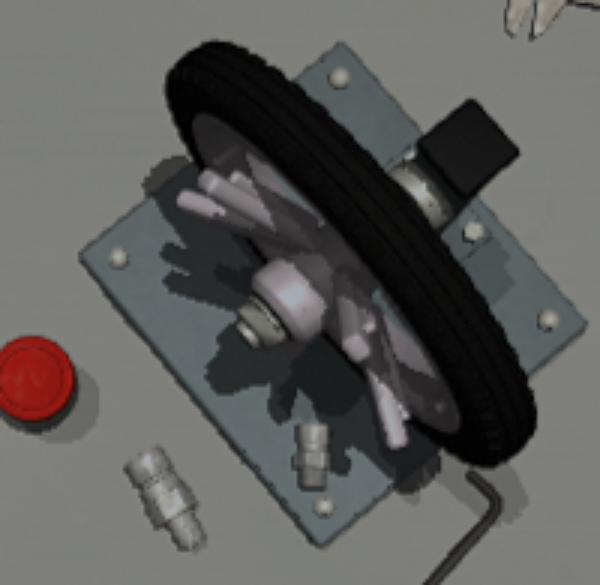

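Run:
```python
from h import *
c=[ray("top",*q,[0,0,.018],[0,0,1]) for q in [(251.7,180.7),(338.3,109),(420.7,203.3),(331,276.7)]]
c=np.array(c);print(c.round(4));print([np.linalg.norm(c[i]-c[i-3]) for i in range(4)])
L,T,R,B=c
# front edge L-B ; x axis from front to back
x=(T-L)+(R-B);x/=np.linalg.norm(x);y=(L-B)+(T-R);y/=np.linalg.norm(y)
print(x,y,x@y)
ang=np.degrees([np.arctan2(x[1],x[0]),np.arctan2(-y[0],y[1])]);print(ang)
a=np.radians(ang.mean());X=np.array([np.cos(a),np.sin(a),0]);Y=np.array([-X[1],X[0],0])
O=c.mean(0)-.015*X;O[2]=0;print("O",O)
A=O+[0,0,.19]
# check with depth: hub nut end, and tyre cloud from top
d=np.load("pics/top0d.npy");P=cloud("top",d);Q=np.stack([(P-A)@X,(P-A)@Y,P[...,2]-.19],-1)
p=np.load("pics/top0.npy").astype(int)
m=(p.max(-1)<45)&(d>0)&(np.abs(Q[...,0])<.04)&(np.hypot(Q[...,1],Q[...,2])<.16)&(Q[...,2]>0)
q=Q[m];print("tyre",m.sum(),np.percentile(q,[1,50,99],axis=0).round(4))
d2=np.load("pics/side0d.npy");P=cloud("side",d2);Q=np.stack([(P-A)@X,(P-A)@Y,P[...,2]-.19],-1)
p=np.load("pics/side0.npy").astype(int)
m=(p.max(-1)<45)&(d2>0)&(np.abs(Q[...,0])<.04)&(np.hypot(Q[...,1],Q[...,2])<.16)
q=Q[m];print("tyre side",m.sum(),np.percentile(q,[1,50,99],axis=0).round(4))
for n in("side","top"):print(n,proj(n,[A,A-.07*X,A-.05*X]).round(1))
np.save("frame0.npy",np.stack([O,X,Y]))
# valve: side zoom pixel
for z in [(448,200),(455,225),(480,210),(495,200),(505,195)]:
    w=ray("side",200+z[0]/4,85+z[1]/4,A,X)-A;print(z,(w@Y*1e3).round(1),(w[2]*1e3).round(1),np.hypot(w@Y,w[2]).round(4),np.degrees(np.arctan2(w@Y,-w[2])).round(1))
# spokes front face tips
for z in [(450,200),(540,325),(195,420),(210,265),(375,440)]:
  for off in(.016,.033):
    w=ray("side",200+z[0]/4,85+z[1]/4,A-off*X,X)-A;print(z,off,(w@Y*1e3).round(1),(w[2]*1e3).round(1),np.hypot(w@Y,w[2]).round(4),np.degrees(np.arctan2(w@Y,-w[2])).round(1))
```

```text
[[ 0.666   0.0526  0.018 ]
 [ 0.811  -0.1205  0.018 ]
 [ 0.6201 -0.2779  0.018 ]
 [ 0.4779 -0.1013  0.018 ]]
[np.float64(0.2257603419904885), np.float64(0.24745041694392073), np.float64(0.2267860421408254), np.float64(0.2430903866048067)]
[ 0.63477117 -0.77270017  0.        ] [0.77270685 0.63476304 0.        ] 1.0523461377624476e-05
[-50.59698513 -50.59758808]
O [ 0.63423674 -0.10018432  0.        ]
tyre 4771 [[-0.0172 -0.1306  0.0071]
 [-0.0055 -0.0076  0.1188]
 [ 0.0153  0.1279  0.1412]]
tyre side 4469 [[-0.0197 -0.1257 -0.123 ]
 [-0.016   0.0185  0.0875]
 [ 0.0096  0.1371  0.1388]]
side [[285.3 155. ]
 [293.1 181. ]
 [290.8 173.3]]
top [[338.9 181.6]
 [306.1 208.6]
 [315.5 200.9]]
(448, 200) -53.5 45.4 0.0701 -130.3
(455, 225) -58.2 27.0 0.0641 -114.9
(480, 210) -70.6 34.8 0.0787 -116.3
(495, 200) -77.8 40.2 0.0876 -117.3
(505, 195) -82.8 42.6 0.0931 -117.2
(450, 200) 0.016 -49.3 61.7 0.079 -141.3
(450, 200) 0.033 -43.8 79.2 0.0905 -151.1
(540, 325) 0.016 -105.1 -42.2 0.1132 -68.1
(540, 325) 0.033 -97.9 -21.6 0.1002 -77.6
(195, 420) 0.016 83.2 -73.3 0.1108 48.6
(195, 420) 0.033 84.7 -51.7 0.0992 58.6
(210, 265) 0.016 68.5 43.4 0.0811 122.3
(210, 265) 0.033 70.4 61.5 0.0935 131.1
(375, 440) 0.016 -16.8 -118.5 0.1197 -8.1
(375, 440) 0.033 -12.2 -95.5 0.0963 -7.3
```

The valve is at about 243.5°, so it needs about +116.5° clockwise. That means spokes at about 279, 351, 63, 135 and 207°, which agrees with the picture. First I'll raise the arm and swing it to the front side.

arm_command:
  commands:
    - {"translation":[0,0,-1],"dr":[0,0,0],"jaw":1}
    - {"translation":[0,0,-1],"dr":[0,0,0],"jaw":1}
    - {"translation":[0,0,-1],"dr":[0,0,0],"jaw":1}
    - {"translation":[0,0,-1],"dr":[0,0,0],"jaw":1}
    - {"translation":[0,0,-1],"dr":[0,0,0],"jaw":1}
    - {"translation":[0,0,-1],"dr":[0,0,0],"jaw":1}
    - {"translation":[0.6,-0.7,-0.5],"dr":[0,0,0],"jaw":1}
    - {"translation":[0.65,-0.76,-0.5],"dr":[0,0,0],"jaw":1}
    - {"translation":[0.65,-0.76,0],"dr":[0,0,0],"jaw":1}
    - {"translation":[0.65,-0.76,0],"dr":[0,0,0],"jaw":1}
    - {"translation":[0.65,-0.76,0],"dr":[0,0,0],"jaw":1}
    - {"translation":[0.65,-0.76,0],"dr":[0,0,0],"jaw":1}

```text
time_s: 1.1
position: [0.2599, -0.4507, 0.4051]
tcp_rot: [[0.944, 0.329, -0.0], [0.329, -0.944, 0.001], [0.0, -0.001, -1.0]]
force: [1.4, -0.2, 0.2]
opening: 0.17
```

arm_command:
  commands:
    - {"translation":[0.65,-0.76,0],"dr":[0,0,0],"jaw":1}
    - {"translation":[0.65,-0.76,0],"dr":[0,0,0],"jaw":1}
    - {"translation":[0.65,-0.76,0],"dr":[0,0,0],"jaw":1}
    - {"translation":[0.65,-0.76,0],"dr":[0,0,0],"jaw":1}
    - {"translation":[0.65,-0.76,0],"dr":[0,0,0],"jaw":1}
    - {"translation":[0.65,-0.76,0],"dr":[0,0,0],"jaw":1}
    - {"translation":[0.65,-0.76,0],"dr":[0,0,0],"jaw":1}
    - {"translation":[0.65,-0.76,0],"dr":[0,0,0],"jaw":1}
    - {"translation":[0.65,-0.76,0],"dr":[0,0,0],"jaw":1}
    - {"translation":[0.65,-0.76,0],"dr":[0,0,0],"jaw":1}
    - {"translation":[0.65,-0.76,0],"dr":[0,0,0],"jaw":1}
    - {"translation":[0.65,-0.76,0],"dr":[0,0,0],"jaw":1}

```text
time_s: 2.1
position: [0.3687, -0.1712, 0.4052]
tcp_rot: [[0.944, 0.329, -0.001], [0.329, -0.944, 0.0], [-0.0, -0.001, -1.0]]
force: [-0.3, 0.7, 0.5]
opening: 0.011
```

```bash
cat > st.py <<'E'
from h import *
import json
s=read_state();np.set_printoptions(suppress=True,precision=4)
print(s["time_s"],s["joint_positions"].round(1),s["position"],"F",s["force"].round(1),s["opening"]);print(s["tcp_rot"])
open("log.jsonl","a").write(json.dumps([s["joint_positions"].tolist(),s["position"].tolist(),s["tcp_rot"].tolist()])+"\n")
E
python3 st.py
```

```text
2.1 [-40.8   1.5  95.2   0.   83.3  30. ] [ 0.3687 -0.1712  0.4052] F [-0.3  0.7  0.5] 0.010914835041691039
[[ 0.9442  0.3294 -0.0005]
 [ 0.3294 -0.9442  0.0005]
 [-0.0003 -0.0006 -1.    ]]
```

arm_command:
  commands:
    - {"translation":[0.53,-0.85,0],"dr":[0,0,0],"jaw":1}
    - {"translation":[0.53,-0.85,0],"dr":[0,0,0],"jaw":1}
    - {"translation":[0.53,-0.85,0],"dr":[0,0,0],"jaw":1}
    - {"translation":[0.53,-0.85,0],"dr":[0,0,0],"jaw":1}
    - {"translation":[0.53,-0.85,0],"dr":[0,0,0],"jaw":1}
    - {"translation":[0.53,-0.85,0],"dr":[0,0,0],"jaw":1}
    - {"translation":[0.53,-0.85,0],"dr":[0,0,0],"jaw":1}
    - {"translation":[0.53,-0.85,0],"dr":[-0.94,0.345,0],"jaw":1}
    - {"translation":[0.53,-0.85,0],"dr":[-0.94,0.345,0],"jaw":1}
    - {"translation":[0,0,0],"dr":[-0.94,0.345,0],"jaw":1}
    - {"translation":[0,0,0],"dr":[-0.94,0.345,0],"jaw":1}
    - {"translation":[0,0,0],"dr":[-0.94,0.345,0],"jaw":1}

```text
time_s: 3.1
position: [0.4183, 0.048, 0.4044]
tcp_rot: [[0.913, 0.249, 0.322], [0.368, -0.845, -0.389], [0.176, 0.474, -0.863]]
force: [-0.0, -0.1, -0.6]
opening: 0.007
```

```bash
python3 st.py
```

```text
3.1 [  9.   -1.1 104.3 -29.1  63.3  89.9] [0.4183 0.048  0.4044] F [-0.  -0.1 -0.6] 0.007125236153530855
[[ 0.9132  0.249   0.3225]
 [ 0.3676 -0.8449 -0.3887]
 [ 0.1757  0.4735 -0.8631]]
```

```bash
cat > kin.py <<'E'
import numpy as np,json
from scipy.spatial.transform import Rotation as Ro
from scipy.optimize import least_squares
LIM=np.array([[-176.69,176.69],[-43.24,126.21],[12.49,139.97],[-82,262],[0,151.66],[-163.58,163.58]])
D=[json.loads(l) for l in open("log.jsonl")]
D.append([[-80.988398,30.2784171,82.1551999,-.00092395,67.6882675,-10.227642],[.2058544,-.58938431,.22958408],[[.94414893,.329518856,-.00034794],[.32951884,-.944146667,.00209869],[.00036305,-.00209613,-.999997737]]])
z=lambda a:Ro.from_euler("z",a,degrees=True).as_matrix()
y=lambda a:Ro.from_euler("y",a,degrees=True).as_matrix()
def Rs(q):
    A=z(q[0]);B=A@y(q[1]);C=B@y(q[2]);E=C@z(q[3]);F=E@y(q[4]);G=F@z(q[5])
    return A,B,C,E,F,G
# const
Cs=[Rs(q)[5].T@np.array(R) for q,p,R in D]
C0=Ro.from_matrix(np.array(Cs)).mean().as_matrix()
err=[np.degrees(Ro.from_matrix(C0.T@c).magnitude()) for c in Cs]
# columns: A(x,y,z) B(x,z) C(x,z) E(x,y) F(x,z)  [E z same as C z]
def cols(q):
    A,B,C,E,F,G=Rs(q)
    return np.c_[A,B[:,[0,2]],C[:,[0,2]],E[:,:2],F[:,[0,2]],G[:,:2]]
M=np.vstack([cols(q) for q,p,R in D]);b=np.concatenate([p for q,p,R in D])
w=np.linalg.lstsq(np.vstack([M,1e-3*np.eye(M.shape[1])]),np.r_[b,np.zeros(M.shape[1])],rcond=None)[0]
res=(M@w-b)
def fk(q):return cols(q)@w,Rs(q)[5]@C0
def ik(p,R,q0):
    f=lambda q:np.r_[(fk(q)[0]-p)*10,Ro.from_matrix(R.T@fk(q)[1]).as_rotvec()*3]
    r=least_squares(f,np.clip(q0,LIM[:,0]+1,LIM[:,1]-1),bounds=(LIM[:,0],LIM[:,1]),x_scale=30.)
    return r.x,np.linalg.norm(f(r.x))
if __name__=="__main__":
    np.set_printoptions(suppress=True,precision=4);print(C0,err,w,np.abs(res).max())
E
python3 kin.py
```

```text
[[ 0. -1.  0.]
 [ 1.  0. -0.]
 [ 0.  0.  1.]] [np.float64(3.6104268585574273e-07), np.float64(3.61042709260152e-07), np.float64(7.220853519922007e-07)] [ 0.0965  0.0688  0.0665  0.1693  0.4145 -0.242   0.1069  0.0946  0.0656
  0.0005  0.205  -0.0043 -0.0244] 1.4275702599764184e-06
```

arm_command:
  commands:
    - {"translation":[0,0,0],"dr":[0,0,-1],"jaw":1}
    - {"translation":[0,0,0],"dr":[0,0,-1],"jaw":1}
    - {"translation":[0,0,0],"dr":[0,0,-1],"jaw":1}
    - {"translation":[0,0,0],"dr":[0,0,-1],"jaw":1}
    - {"translation":[0,0,0],"dr":[0,0,-1],"jaw":1}
    - {"translation":[0,0,0],"dr":[0,0,-1],"jaw":1}

```text
time_s: 3.6
position: [0.4179, 0.0473, 0.4035]
tcp_rot: [[0.589, 0.743, 0.317], [0.796, -0.466, -0.387], [-0.14, 0.48, -0.866]]
force: [-0.3, 1.2, 0.2]
opening: 0.007
```

```bash
python3 st.py
```

```text
3.6 [  8.8  -1.  104.3 -28.8  63.5  53.3] [0.4179 0.0473 0.4035] F [-0.3  1.2  0.2] 0.006552892473620079
[[ 0.5893  0.7432  0.3168]
 [ 0.7957 -0.4661 -0.3867]
 [-0.1398  0.48   -0.8661]]
```

arm_command:
  commands:
    - {"translation":[0,0,0],"dr":[0,0,-1],"jaw":1}
    - {"translation":[0,0,0],"dr":[0,0,-1],"jaw":1}
    - {"translation":[0,0,0],"dr":[0,0,-1],"jaw":1}
    - {"translation":[0,0,0],"dr":[0,0,-1],"jaw":1}
    - {"translation":[0,0,0],"dr":[0,0,-1],"jaw":1}
    - {"translation":[0,0,0],"dr":[0,0,-1],"jaw":1}

```text
time_s: 4.1
position: [0.4179, 0.0472, 0.4035]
tcp_rot: [[0.04, 0.948, 0.317], [0.918, 0.09, -0.387], [-0.395, 0.306, -0.866]]
force: [-0.2, -0.2, -1.2]
opening: 0.007
```

```bash
python3 st.py; python3 kin.py
python3 - <<'E'
from kin import *
O,X,Y=np.load("frame0.npy");A=O+[0,0,.19]
def tgt(t,phi,r,xf,sgn=1):  # t tilt, phi wheel angle, tip at r, x offset
    t=np.radians(t);zt=X*np.cos(t)+np.array([0,0,-np.sin(t)]);yt=sgn*Y;xt=np.cross(yt,zt)
    ph=np.radians(phi);tip=A+r*(np.sin(ph)*Y-np.cos(ph)*np.array([0,0,1]))+xf*X
    return tip-.008*zt,np.c_[xt,yt,zt]
q0=np.array(D[-2][0])
for sgn in(1,-1):
 for t in(0,15,30,40,50):
  for phi in(150,180,210,0):
   for xf in (-.02,):
    p,R=tgt(t,phi,.055,xf,sgn);q,e=ik(p,R,q0 if sgn==1 else q0+[0,0,0,0,0,130]);print(sgn,t,phi,q.round(0),round(e,4))
E
```

```text
4.1 [  8.8  -1.  104.3 -28.8  63.5  17.3] [0.4179 0.0472 0.4035] F [-0.2 -0.2 -1.2] 0.006850906232052652
[[ 0.0401  0.9477  0.3167]
 [ 0.9177  0.0904 -0.3868]
 [-0.3952  0.3062 -0.8661]]
[[ 0. -1.  0.]
 [ 1.  0. -0.]
 [ 0.  0.  1.]] [np.float64(2.1662559649726166e-07), np.float64(2.1662561990167218e-07), np.float64(2.1662561010788308e-07), np.float64(2.1662560254470535e-07), np.float64(8.665024448828047e-07)] [ 0.0469  0.0607  0.0516  0.1135  0.4791 -0.1823  0.1898  0.0938  0.0501
 -0.0193  0.1878  0.0002  0.0002] 9.676171835826253e-05
1 0 150 [ 17.  31. 112. -82.  76.  48.] 1.4434
1 0 180 [ 16.  28. 117. -82.  76.  50.] 1.5047
1 0 210 [ 17.  26. 124. -82.  78.  57.] 1.591
1 0 0 [ 20.  41. 135. -82.  89.  86.] 1.6108
1 15 150 [ 12.  27. 112. -82.  61.  38.] 0.9433
1 15 180 [ 11.  24. 115. -82.  60.  38.] 1.0088
1 15 210 [ 10.  22. 119. -82.  59.  40.] 1.1223
1 15 0 [ 13.  33. 121. -82.  64.  53.] 1.3412
1 30 150 [  9.  24. 116. -82.  48.  36.] 0.4186
1 30 180 [  7.  21. 119. -82.  47.  35.] 0.479
1 30 210 [  6.  19. 122. -82.  46.  35.] 0.5976
1 30 0 [  8.  30. 122. -82.  48.  44.] 0
[... 642 characters left out ...]
-56.  54. 164.] 1.6781
-1 15 210 [ -2.  25.  87. -55.  46. 164.] 1.7905
-1 15 0 [  1.  41.  70. -54.  55. 164.] 2.1782
-1 30 150 [  0.  29.  83. -49.  49. 164.] 1.0671
-1 30 180 [ -2.  25.  90. -49.  44. 164.] 1.0995
-1 30 210 [ -5.  22.  97. -50.  40. 164.] 1.1876
-1 30 0 [ -4.  32.  94. -47.  38. 164.] 1.5927
-1 40 150 [ -1.  27.  90. -45.  44. 164.] 0.6776
-1 40 180 [ -4.  24.  96. -46.  41. 164.] 0.6979
-1 40 210 [ -6.  21. 102. -46.  37. 164.] 0.7758
-1 40 0 [ -6.  30. 100. -44.  33. 164.] 1.1802
-1 50 150 [ -3.  26.  95. -41.  41. 164.] 0.2773
-1 50 180 [ -5.  23. 100. -42.  39. 164.] 0.2892
-1 50 210 [ -7.  21. 106. -43.  35. 164.] 0.3589
-1 50 0 [ -7.  29. 106. -41.  30. 164.] 0.7587
```

```bash
cat > plan.py <<'E'
from kin import *
O,X,Y=np.load("frame0.npy");A=O+[0,0,.19];Z=np.array([0,0,1.])
def tgt(t,phi,r,xf,de=0,roll=0):
    h=z(de)@X;hy=z(de)@Y
    t=np.radians(t);zt=h*np.cos(t)-Z*np.sin(t);R=np.c_[np.cross(hy,zt),hy,zt]@z(roll)
    ph=np.radians(phi);tip=A+r*(np.sin(ph)*Y-np.cos(ph)*Z)+xf*X
    return tip-.008*R[:,2],R
E
python3 - <<'E'
from plan import *
q0=np.array(D[-2][0])
for de in(0,15,30):
 for t in(35,40,45,50):
  for roll in (0,30,60):
   out=[]
   for phi in(100,140,180,225):
    p,R=tgt(t,phi,.055,-.018,de,roll);q,e=ik(p,R,q0);out.append((round(e,2),int(q[3]),int(q[4]),int(q[5])))
   print(de,t,roll,out)
E
```

```text
0 35 0 [(np.float64(0.3), -81, 44, 37), (np.float64(0.24), -81, 44, 35), (np.float64(0.3), -81, 43, 34), (np.float64(0.49), -81, 41, 34)]
0 35 30 [(np.float64(0.3), -81, 44, 67), (np.float64(0.24), -81, 44, 65), (np.float64(0.3), -81, 43, 64), (np.float64(0.49), -81, 41, 64)]
0 35 60 [(np.float64(0.3), -81, 44, 97), (np.float64(0.24), -81, 44, 95), (np.float64(0.3), -81, 43, 94), (np.float64(0.49), -81, 41, 94)]
0 40 0 [(np.float64(0.13), -81, 40, 37), (np.float64(0.06), -81, 40, 35), (np.float64(0.12), -81, 39, 33), (np.float64(0.32), -81, 37, 33)]
0 40 30 [(np.float64(0.13), -81, 40, 67), (np.float64(0.06), -81, 40, 65), (np.float64(0.12), -81, 39, 63), (np.float64(0.32), -81, 37, 63)]
0 40 60 [(np.float64(0.14), -81, 40, 97), (np.float64(0.07), -81, 40, 95), (np.float64(0.12), -81, 39, 93), (np.float64(0.32), -81, 37, 93)]
0 45 0 [(np.float64(0.0), -79, 37, 33), (np.float64(0.0), -72, 37, 23), (np.float64(0.0), -76, 35, 27), (np.float64(0.14), -81, 33, 33)]
0 45 30 [(np.float64(0.0), -79, 37, 63), (np.float64(0.0), -72, 37, 53), (np.float64(0.0), -76, 35, 57), (np.float64(0.14), -
[... 3237 characters left out ...]
45 30 [(np.float64(0.37), -66, 12, 20), (np.float64(0.27), -63, 11, 16), (np.float64(0.27), -47, 7, -4), (np.float64(0.34), -26, 0, -31)]
30 45 60 [(np.float64(0.37), -66, 12, 50), (np.float64(0.27), -63, 11, 46), (np.float64(0.27), -47, 7, 25), (np.float64(0.34), -26, 0, -1)]
30 50 0 [(np.float64(0.16), -65, 12, -10), (np.float64(0.05), -64, 11, -13), (np.float64(0.06), -56, 9, -24), (np.float64(0.15), -20, 0, -67)]
30 50 30 [(np.float64(0.16), -65, 12, 19), (np.float64(0.05), -64, 11, 16), (np.float64(0.06), -56, 9, 5), (np.float64(0.15), -20, 0, -37)]
30 50 60 [(np.float64(0.16), -65, 12, 49), (np.float64(0.05), -64, 11, 46), (np.float64(0.06), -56, 9, 35), (np.float64(0.14), -20, 0, -7)]
```

```bash
cat > go.py <<'E'
# usage: go.py t phi r x  -> shift in units of 25 mm (tool axes) and turn in units of 6 deg
import sys
from plan import *
from rig import read_state
np.set_printoptions(suppress=True,precision=3)
s=read_state();p0,R0=s["position"],s["tcp_rot"]
a=[float(v) for v in sys.argv[1:]]
t=a[0];prev=p0
print("turn units",Ro.from_matrix(R0.T@tgt(t,0,0,0)[1]).as_rotvec(degrees=True)/6)
tip=p0+.008*R0[:,2]-A;print("tip now X,Y,Z mm",np.array([tip@X,tip@Y,tip@Z])*1e3,"phi",np.degrees(np.arctan2(tip@Y,-tip@Z)),"r",np.hypot(tip@Y,tip@Z)*1e3)
for i in range(1,len(a),3):
    p,R=tgt(t,*a[i:i+3]);q,e=ik(p,R,s["joint_positions"])
    print(a[i:i+3],p,"shift in target axes",R.T@(p-prev)/.025,"ik",q.round(0),round(e,3));prev=p
E
python3 go.py 50 100 .057 -.12 100 .057 -.018
```

```text
turn units [-0.558 -1.604 -6.291]
tip now X,Y,Z mm [-247.201  -73.628  206.549] phi -160.38052797405626 r 219.27972481124993
[100.0, 0.057, -0.12] [0.598 0.032 0.206] shift in target axes [1.214 5.19  9.291] ik [ 13.  22. 123. -70.  38.  33.] 0.0
[100.0, 0.057, -0.018] [ 0.663 -0.047  0.206] shift in target axes [-3.125 -0.     2.623] ik [  3.  28. 106. -62.  36.  13.] 0.0
```

arm_command:
  commands:
    - {"translation":[0,0,0],"dr":[-0.08,-0.23,-0.9],"jaw":1}
    - {"translation":[0,0,0],"dr":[-0.08,-0.23,-0.9],"jaw":1}
    - {"translation":[0,0,0],"dr":[-0.08,-0.23,-0.9],"jaw":1}
    - {"translation":[0,0,0],"dr":[-0.08,-0.23,-0.9],"jaw":1}
    - {"translation":[0,0,0],"dr":[-0.08,-0.23,-0.9],"jaw":1}
    - {"translation":[0,0,0],"dr":[-0.08,-0.23,-0.9],"jaw":1}
    - {"translation":[0,0,0],"dr":[-0.08,-0.23,-0.9],"jaw":1}
    - {"translation":[0.12,0.52,0.9],"dr":[0,0,0],"jaw":1}
    - {"translation":[0.12,0.52,0.9],"dr":[0,0,0],"jaw":1}
    - {"translation":[0.12,0.52,0.9],"dr":[0,0,0],"jaw":1}
    - {"translation":[0.12,0.52,0.9],"dr":[0,0,0],"jaw":1}
    - {"translation":[0,0,0],"dr":[0,0,0],"jaw":1}

```text
time_s: 5.1
position: [0.4905, 0.042, 0.3238]
tcp_rot: [[-0.485, 0.775, 0.404], [0.594, 0.631, -0.498], [-0.641, -0.002, -0.767]]
force: [-0.6, -0.1, 0.3]
opening: 0.007
```

```bash
python3 st.py; python3 kin.py|tail -2;python3 go.py 50 100 .057 -.12 100 .057 -.018
```

```text
5.1 [ 11.7  12.  108.6 -48.1  49.9   1.5] [0.4905 0.042  0.3238] F [-0.6 -0.1  0.3] 0.006984379609114083
[[-0.4854  0.7754  0.4038]
 [ 0.5943  0.6314 -0.4981]
 [-0.6412 -0.0018 -0.7673]]
 [ 0.  0.  1.]] [np.float64(1.8052133413627852e-07), np.float64(1.8052135754068872e-07), np.float64(1.8052134774689975e-07), np.float64(1.8052134018372208e-07), np.float64(1.8052135328376468e-07), np.float64(9.026067047808526e-07)] [ 0.0031  0.0953  0.2678  0.0205  0.584   0.1059  0.3543 -0.      0.0156
 -0.0126  0.2991 -0.0001  0.    ] 7.045627553433492e-05
turn units [-0.04  -0.019 -0.02 ]
tip now X,Y,Z mm [-195.984  -20.807  127.618] phi -170.739934927418 r 129.30303712666475
[100.0, 0.057, -0.12] [0.598 0.032 0.206] shift in target axes [0.699 3.076 5.561] ik [  8.  30. 103. -59.  40.  13.] 0.0
[100.0, 0.057, -0.018] [ 0.663 -0.047  0.206] shift in target axes [-3.125 -0.     2.623] ik [ -1.  32.  97. -56.  36.   2.] 0.0
```

Run:
```python
from plan import *
q0=np.array(D[-2][0])
for de in(0,-10):
 for t in(20,30,35,40,45,50):
   print(de,t,[(lambda r:(round(r[1],2),r[0].astype(int).tolist()))(ik(*tgt(t,phi,.055,-.018,de),q0)) for phi in(100,180,225)])
```

```text
0 20 [(np.float64(0.67), [9, 39, 95, -81, 56, 33]), (np.float64(0.71), [6, 31, 101, -81, 53, 30]), (np.float64(0.86), [4, 31, 104, -81, 51, 31])]
0 30 [(np.float64(0.3), [6, 36, 98, -81, 46, 31]), (np.float64(0.32), [2, 29, 104, -81, 44, 27]), (np.float64(0.48), [0, 28, 107, -81, 42, 27])]
0 35 [(np.float64(0.12), [4, 35, 100, -81, 42, 30]), (np.float64(0.13), [0, 28, 105, -81, 39, 26]), (np.float64(0.29), [-2, 27, 108, -81, 37, 26])]
0 40 [(np.float64(0.0), [2, 34, 100, -78, 38, 25]), (np.float64(0.0), [-1, 27, 106, -78, 36, 21]), (np.float64(0.09), [-4, 26, 110, -81, 33, 24])]
0 45 [(np.float64(0.0), [0, 33, 99, -67, 36, 14]), (np.float64(0.0), [-3, 25, 104, -66, 34, 8]), (np.float64(0.0), [-6, 25, 109, -74, 30, 16])]
0 50 [(np.float64(0.0), [-1, 31, 97, -56, 35, 2]), (np.float64(0.0), [-5, 25, 102, -53, 34, -4]), (np.float64(0.0), [-8, 24, 107, -60, 29, 0])]
-10 20 [(np.float64(0.34), [11, 43, 93, -81, 63, 40]), (np.float64(0.4), [8, 36, 99, -81, 61, 37]), (np.float64(0.55), [6, 35, 102, -81, 60, 39])]
-10 30 [(np.float64(0.01), [7, 39, 96, -81, 54, 38]), (np.float64(0.06), [4, 32, 102, -81, 52, 35]), (np.float64(0.21), [2, 32, 105, -81, 51, 36])]
-10 35 [(np.float64(0.0), [6, 38, 96, -76, 50, 31]), (np.float64(0.0), [2, 31, 102, -77, 48, 29]), (np.float64(0.04), [0, 30, 107, -81, 46, 35])]
-10 40 [(np.float64(0.0), [4, 36, 95, -68, 48, 24]), (np.float64(0.0), [1, 29, 100, -69, 46, 21]), (np.float64(0.0), [-1, 29, 106, -75, 42, 27])]
-10 45 [(np.float64(0.0), [2, 34, 94, -61, 46, 15]), (np.float64(0.0), [0, 28, 99, -60, 44, 11]), (np.float64(0.0), [-3, 27, 104, -66, 40, 17])]
-10 50 [(np.float64(0.0), [0, 33, 92, -52, 45, 7]), (np.float64(0.0), [-2, 26, 97, -51, 44, 2]), (np.float64(0.0), [-5, 26, 103, -56, 39, 6])]
```

```bash
python3 go.py 45 100 .057 -.12 100 .057 -.018
```

```text
turn units [-0.04  -0.853 -0.019]
tip now X,Y,Z mm [-195.984  -20.807  127.618] phi -170.739934927418 r 129.30303712666475
[100.0, 0.057, -0.12] [0.598 0.033 0.206] shift in target axes [1.209 3.076 5.477] ik [ 10.  31. 105. -68.  42.  23.] 0.0
[100.0, 0.057, -0.018] [ 0.663 -0.046  0.206] shift in target axes [-2.885 -0.     2.885] ik [  1.  33.  99. -67.  37.  14.] 0.0
```

arm_command:
  commands:
    - {"translation":[0,0,0],"dr":[-0.04,-0.85,-0.02],"jaw":1}
    - {"translation":[0.2,0.51,0.91],"dr":[0,0,0],"jaw":1}
    - {"translation":[0.2,0.51,0.91],"dr":[0,0,0],"jaw":1}
    - {"translation":[0.2,0.51,0.91],"dr":[0,0,0],"jaw":1}
    - {"translation":[0.2,0.51,0.91],"dr":[0,0,0],"jaw":1}
    - {"translation":[0.2,0.51,0.91],"dr":[0,0,0],"jaw":1}
    - {"translation":[0.2,0.51,0.91],"dr":[0,0,0],"jaw":1}
    - {"translation":[0,0,0],"dr":[0,0,0],"jaw":1}
    - {"translation":[0,0,0],"dr":[0,0,0],"jaw":1}

```text
time_s: 5.85
position: [0.5968, 0.0325, 0.2098]
tcp_rot: [[-0.446, 0.773, 0.451], [0.546, 0.635, -0.547], [-0.709, 0.002, -0.705]]
force: [-0.1, -0.7, -0.2]
opening: 0.005
```

```bash
python3 st.py;python3 go.py 45 100 .057 -.12 100 .057 -.018
cat > look.py <<'E'
import sys
from h import *
O,X,Y=np.load("frame0.npy");A=O+[0,0,.19]
n=sys.argv[1]
p,d=capture("side");np.save(f"pics/{n}.npy",p);np.save(f"pics/{n}d.npy",d)
b=(60,230,190,390)
I=cv2.convertScaleAbs(cv2.resize(p[b[0]:b[1],b[2]:b[3],::-1],None,fx=3.5,fy=3.5,interpolation=2),alpha=1.7)
cv2.imwrite(f"pics/{n}.png",I)
E
python3 look.py a1
```

```text
5.85 [ 10.1  30.6 105.3 -68.7  41.5  24.1] [0.5968 0.0325 0.2098] F [-0.1 -0.7 -0.2] 0.004634645151779792
[[-0.4462  0.7729  0.4511]
 [ 0.546   0.6345 -0.547 ]
 [-0.709   0.0023 -0.7052]]
turn units [ 0.013  0.026 -0.017]
tip now X,Y,Z mm [-120.639   55.27    14.187] phi 104.39645316999624 r 57.06168938796172
[100.0, 0.057, -0.12] [0.598 0.033 0.206] shift in target axes [0.102 0.035 0.139] ik [ 10.  31. 105. -69.  41.  24.] 0.0
[100.0, 0.057, -0.018] [ 0.663 -0.046  0.206] shift in target axes [-2.885 -0.     2.885] ik [  1.  33. 100. -69.  36.  15.] 0.0
```

View pics/a1.png

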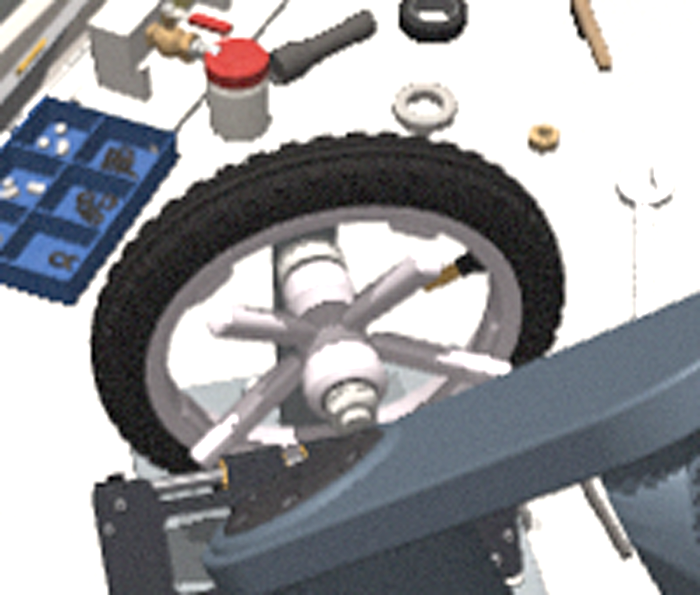

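Run:
```python
from h import *
O,X,Y=np.load("frame0.npy");A=O+[0,0,.19]
s=read_state();p=s["position"];R=s["tcp_rot"]
P=[p+R@v for v in ([0,0,.008],[0,.015,.008],[0,-.015,.008],[0,0,-.06],[0,.095,-.062],[0,-.095,-.062],[.0375,0,-.062],[-.0375,0,-.062])]+[A-.07*X]
print(((proj("side",P)-[190,60])*3.5).round(0).tolist())
P,_=0,0
d=np.load("pics/a1d.npy");C=cloud("side",d);L=(C-p)@R
m=(d>0)&(np.abs(L[...,2]+.02)<.03)&(np.abs(L[...,0])<.06)&(np.abs(L[...,1])<.12)
q=L[m];print(m.sum())
for lo in np.arange(-.05,.012,.006):
    k=q[(q[:,2]>=lo)&(q[:,2]<lo+.006)]
    if len(k):print(round(lo,3),len(k),k.min(0).round(3),k.max(0).round(3))
```

```text
[[281.0, 496.0], [253.0, 501.0], [309.0, 491.0], [299.0, 516.0], [103.0, 550.0], [491.0, 483.0], [311.0, 592.0], [288.0, 439.0], [361.0, 423.0]]
0
```

```bash
python3 go.py 45 97 .057 -.12 97 .057 -.016
```

```text
turn units [ 0.023  0.031 -0.022]
tip now X,Y,Z mm [-121.005   55.136   15.092] phi 105.30817342957299 r 57.163801394346585
[97.0, 0.057, -0.12] [0.598 0.033 0.203] shift in target axes [0.201 0.058 0.259] ik [ 10.  31. 105. -69.  41.  25.] 0.0
[97.0, 0.057, -0.016] [ 0.664 -0.048  0.203] shift in target axes [-2.942 -0.     2.942] ik [  0.  34. 100. -69.  36.  16.] 0.0
```

arm_command:
  commands:
    - {"translation":[0.2,0.06,0.26],"dr":[0,0,0],"jaw":1}
    - {"translation":[-0.5,0,0.5],"dr":[0,0,0],"jaw":1}
    - {"translation":[-0.5,0,0.5],"dr":[0,0,0],"jaw":1}
    - {"translation":[-0.5,0,0.5],"dr":[0,0,0],"jaw":1}
    - {"translation":[-0.4,0,0.4],"dr":[0,0,0],"jaw":1}
    - {"translation":[0,0,0],"dr":[0,0,0],"jaw":1}

```text
time_s: 6.4
position: [0.6431, -0.0206, 0.204]
tcp_rot: [[-0.442, 0.774, 0.454], [0.547, 0.634, -0.547], [-0.711, 0.007, -0.703]]
force: [-0.1, 0.2, -0.4]
opening: 0.003
```

```bash
python3 st.py; python3 go.py 45 97 .057 -.016; python3 look.py a2
```

```text
6.4 [  3.5  32.6 102.  -70.3  37.5  20.1] [ 0.6431 -0.0206  0.204 ] F [-0.1  0.2 -0.4] 0.0032220724105446103
[[-0.442   0.7736  0.4542]
 [ 0.547   0.6337 -0.547 ]
 [-0.711   0.0067 -0.7032]]
turn units [ 0.035  0.052 -0.054]
tip now X,Y,Z mm [-50.243  57.382   8.342] phi 98.27141989358392 r 57.985206395827845
[97.0, 0.057, -0.016] [ 0.664 -0.048  0.203] shift in target axes [-0.931 -0.031  1.008] ik [  0.  34. 100. -69.  36.  16.] 0.0
```

View pics/a2.png

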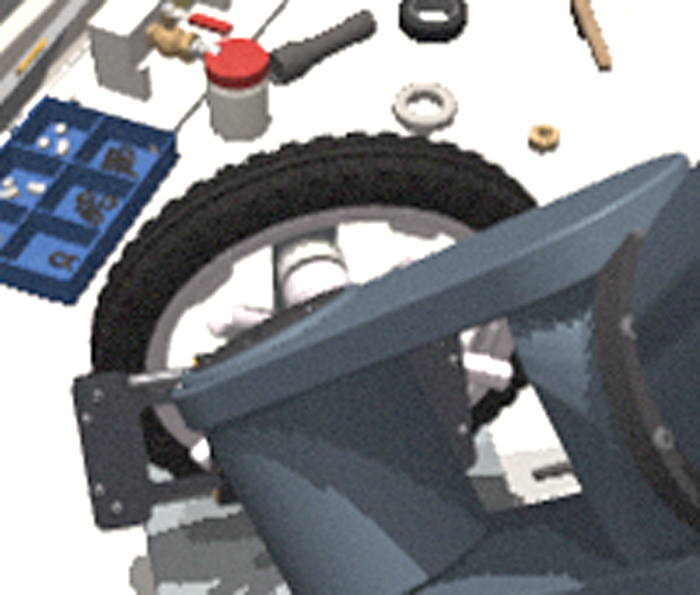

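The arm hides the hub now, but the tip sits at 98° and r 58, 50 mm in front of the middle plane, with no contact force. I'll go in further.

arm_command:
  commands:
    - {"translation":[-0.4,0,0.4],"dr":[0,0,0],"jaw":1}
    - {"translation":[-0.4,0,0.4],"dr":[0,0,0],"jaw":1}
    - {"translation":[-0.15,0,0.2],"dr":[0,0,0],"jaw":1}
    - {"translation":[0,0,0],"dr":[0,0,0],"jaw":1}

```text
time_s: 6.78
position: [0.6646, -0.0465, 0.2016]
tcp_rot: [[-0.444, 0.773, 0.453], [0.547, 0.634, -0.546], [-0.709, 0.006, -0.705]]
force: [-0.4, 0.7, -1.3]
opening: 0.001
```

```bash
python3 st.py; python3 go.py 45 105 .056 -.016 115 .056 -.016 125 .056 -.016 135 .056 -.016 145 .056 -.016 155 .056 -.016 165 .056 -.016 175 .056 -.016 185 .056 -.016 192 .056 -.016
```

```text
6.7833 [  0.5  33.6  99.9 -69.8  35.9  16.9] [ 0.6646 -0.0465  0.2016] F [-0.4  0.7 -1.3] 0.0013713304564579127
[[-0.4441  0.7729  0.4532]
 [ 0.5472  0.6345 -0.5459]
 [-0.7095  0.0056 -0.7047]]
turn units [ 0.035  0.032 -0.04 ]
tip now X,Y,Z mm [-16.53   57.614   5.995] phi 95.94083870826672 r 57.925477430524445
[105.0, 0.056, -0.016] [ 0.662 -0.049  0.21 ] shift in target axes [-0.256 -0.14  -0.225] ik [  0.  33. 100. -68.  36.  15.] 0.0
[115.0, 0.056, -0.016] [ 0.66  -0.051  0.219] shift in target axes [-0.259 -0.134 -0.259] ik [  0.  32. 100. -67.  36.  13.] 0.0
[125.0, 0.056, -0.016] [ 0.656 -0.054  0.228] shift in target axes [-0.239 -0.195 -0.239] ik [ -0.  31. 100. -66.  37.  12.] 0.0
[135.0, 0.056, -0.016] [ 0.651 -0.058  0.235] shift in target axes [-0.212 -0.251 -0.212] ik [ -1.  30. 101. -66.  36.  10.] 0.0
[145.0, 0.056, -0.016] [ 0.645 -0.063  0.242] shift in target axes [-0.177 -0.299 -0.177] ik [ -1.  29. 101. -65.  36.  10.] 0.0
[155.0, 0.056, -0.016] [ 0.639 -0.068  0.246] shift in target axes [-0.138 -0.338 -0.138] ik [ -2.  28. 102. -65.  36.   9.] 0.0
[165.0, 0.056, -0.016] [ 0.632 -0.074  0.25 ] shift in target axes [-0.094 -0.367 -0.094] ik [ -3.  27. 103. -65.  35.   9.] 0.0
[175.0, 0.056, -0.016] [ 0.624 -0.08   0.251] shift in target axes [-0.048 -0.385 -0.048] ik [ -3.  26. 104. -66.  35.   9.] 0.0
[185.0, 0.056, -0.016] [ 0.617 -0.087  0.251] shift in target axes [-0.   -0.39  0.  ] ik [ -4.  26. 105. -67.  34.  10.] 0.0
[192.0, 0.056, -0.016] [ 0.611 -0.091  0.25 ] shift in target axes [ 0.029 -0.27   0.029] ik [ -5.  25. 106. -68.  33.  10.] 0.0
```

arm_command:
  commands:
    - {"translation":[-0.13,-0.07,-0.12],"dr":[0,0,0],"jaw":1}
    - {"translation":[-0.13,-0.07,-0.12],"dr":[0,0,0],"jaw":1}
    - {"translation":[-0.13,-0.07,-0.13],"dr":[0,0,0],"jaw":1}
    - {"translation":[-0.13,-0.07,-0.13],"dr":[0,0,0],"jaw":1}
    - {"translation":[-0.12,-0.1,-0.12],"dr":[0,0,0],"jaw":1}
    - {"translation":[-0.12,-0.1,-0.12],"dr":[0,0,0],"jaw":1}
    - {"translation":[-0.11,-0.12,-0.11],"dr":[0,0,0],"jaw":1}
    - {"translation":[-0.11,-0.13,-0.11],"dr":[0,0,0],"jaw":1}

```text
time_s: 7.45
position: [0.6468, -0.0567, 0.2337]
tcp_rot: [[-0.448, 0.773, 0.449], [0.549, 0.634, -0.544], [-0.706, 0.002, -0.709]]
force: [-5.1, 3.4, -12.6]
opening: 0.003
```

```bash
python3 st.py; python3 go.py 45 145 .056 -.016 155 .056 -.016;  python3 - <<'E'
from h import *
p,d=capture("side");cv2.imwrite("pics/a3.png",p[:,:,::-1]);p,d=capture("top");cv2.imwrite("pics/a3t.png",cv2.resize(p[60:310,200:470,::-1],None,fx=2.4,fy=2.4))
E
```

```text
7.45 [ -0.6  29.5 101.2 -65.9  36.2  11.2] [ 0.6468 -0.0567  0.2337] F [ -5.1   3.4 -12.6] 0.0028203866432289218
[[-0.4481  0.7732  0.4488]
 [ 0.5489  0.6342 -0.5445]
 [-0.7056  0.0024 -0.7086]]
turn units [ 0.011 -0.02  -0.021]
tip now X,Y,Z mm [-19.982  37.332  38.06 ] phi 135.5531784111097 r 53.31302429481962
[145.0, 0.056, -0.016] [ 0.645 -0.063  0.242] shift in target axes [-0.333 -0.208 -0.108] ik [ -1.  29. 101. -65.  36.  10.] 0.0
[155.0, 0.056, -0.016] [ 0.639 -0.068  0.246] shift in target axes [-0.138 -0.338 -0.138] ik [ -2.  28. 102. -65.  36.   9.] 0.0
```

View pics/a3t.png

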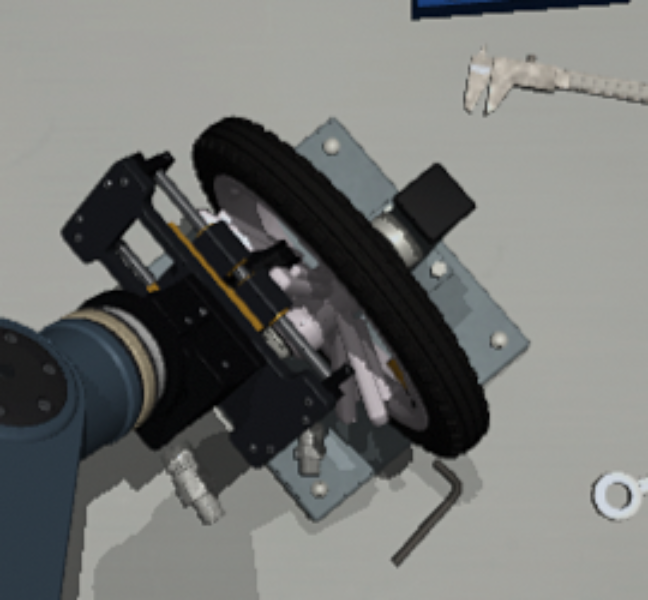

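View pics/a3.png

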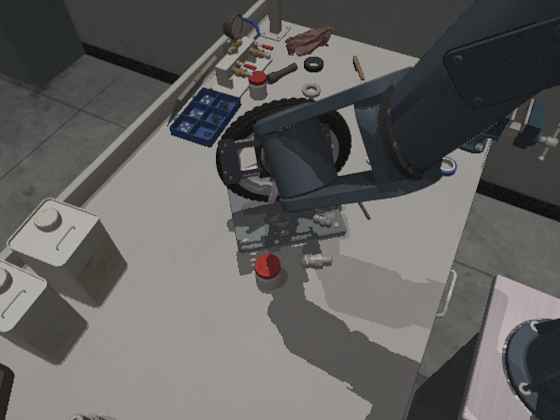

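arm_command:
  commands:
    - {"translation":[-0.09,-0.15,-0.09],"dr":[0,0,0],"jaw":1}
    - {"translation":[-0.09,-0.15,-0.09],"dr":[0,0,0],"jaw":1}
    - {"translation":[-0.07,-0.17,-0.07],"dr":[0,0,0],"jaw":1}
    - {"translation":[-0.07,-0.17,-0.07],"dr":[0,0,0],"jaw":1}
    - {"translation":[-0.05,-0.18,-0.05],"dr":[0,0,0],"jaw":1}

```text
time_s: 7.97
position: [0.6352, -0.071, 0.2513]
tcp_rot: [[-0.443, 0.771, 0.457], [0.545, 0.636, -0.547], [-0.712, 0.006, -0.702]]
force: [2.9, 1.5, -0.5]
opening: -0.001
```

```bash
python3 st.py; python3 go.py 45 165 .056 -.016 175 .056 -.016 185 .056 -.016 ;  python3 - <<'E'
from h import *
p,d=capture("top");cv2.imwrite("pics/a4t.png",cv2.resize(p[60:310,200:470,::-1],None,fx=2.4,fy=2.4))
E
```

```text
7.9667 [ -2.2  27.  102.7 -66.   35.3   9.8] [ 0.6352 -0.071   0.2513] F [ 2.9  1.5 -0.5] -0.00141110850781794
[[-0.4431  0.7715  0.4566]
 [ 0.5445  0.6362 -0.5465]
 [-0.7122  0.0065 -0.702 ]]
turn units [ 0.057  0.069 -0.031]
tip now X,Y,Z mm [-16.253  19.29   55.698] phi 160.8972332725582 r 58.94394199216743
[165.0, 0.056, -0.016] [ 0.632 -0.074  0.25 ] shift in target axes [ 0.036 -0.19   0.053] ik [ -3.  27. 103. -65.  35.   9.] 0.0
[175.0, 0.056, -0.016] [ 0.624 -0.08   0.251] shift in target axes [-0.048 -0.385 -0.048] ik [ -3.  26. 104. -66.  35.   9.] 0.0
[185.0, 0.056, -0.016] [ 0.617 -0.087  0.251] shift in target axes [-0.   -0.39  0.  ] ik [ -4.  26. 105. -67.  34.  10.] 0.0
```

View pics/a4t.png

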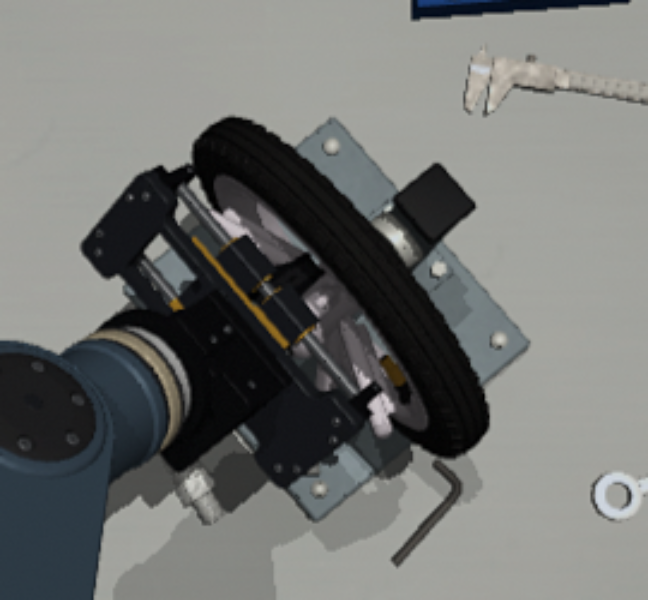

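arm_command:
  commands:
    - {"translation":[0.02,-0.19,0.02],"dr":[0,0,0],"jaw":1}
    - {"translation":[-0.03,-0.19,-0.03],"dr":[0,0,0],"jaw":1}
    - {"translation":[-0.03,-0.19,-0.03],"dr":[0,0,0],"jaw":1}
    - {"translation":[0,-0.19,0],"dr":[0,0,0],"jaw":1}
    - {"translation":[0,-0.19,0],"dr":[0,0,0],"jaw":1}
    - {"translation":[0.02,-0.19,0.02],"dr":[0,0,0],"jaw":1}

```text
time_s: 8.52
position: [0.6131, -0.0881, 0.2502]
tcp_rot: [[-0.444, 0.771, 0.457], [0.546, 0.637, -0.544], [-0.71, 0.008, -0.704]]
force: [4.4, 3.0, -0.6]
opening: 0.007
```

```bash
python3 st.py; python3 go.py 45 195 .056 -.016 205 .056 -.016  ;  python3 - <<'E'
from h import *
p,d=capture("top");cv2.imwrite("pics/a5t.png",cv2.resize(p[60:310,200:470,::-1],None,fx=2.4,fy=2.4))
E
python3 look.py a5
```

```text
8.5167 [ -4.5  25.5 106.1 -68.9  32.9  11.5] [ 0.6131 -0.0881  0.2502] F [ 4.4  3.  -0.6] 0.006989721072491769
[[-0.4444  0.7706  0.4568]
 [ 0.546   0.6373 -0.5438]
 [-0.7101  0.0077 -0.704 ]]
turn units [ 0.074  0.041 -0.03 ]
tip now X,Y,Z mm [-17.074  -8.62   54.549] phi -171.01965328398336 r 55.2256739416663
[195.0, 0.056, -0.016] [ 0.609 -0.093  0.25 ] shift in target axes [-0.019 -0.232  0.043] ik [ -5.  25. 106. -68.  33.  11.] 0.0
[205.0, 0.056, -0.016] [ 0.602 -0.098  0.246] shift in target axes [ 0.094 -0.367  0.094] ik [ -6.  25. 108. -70.  32.  12.] 0.0
```

View pics/a5t.png

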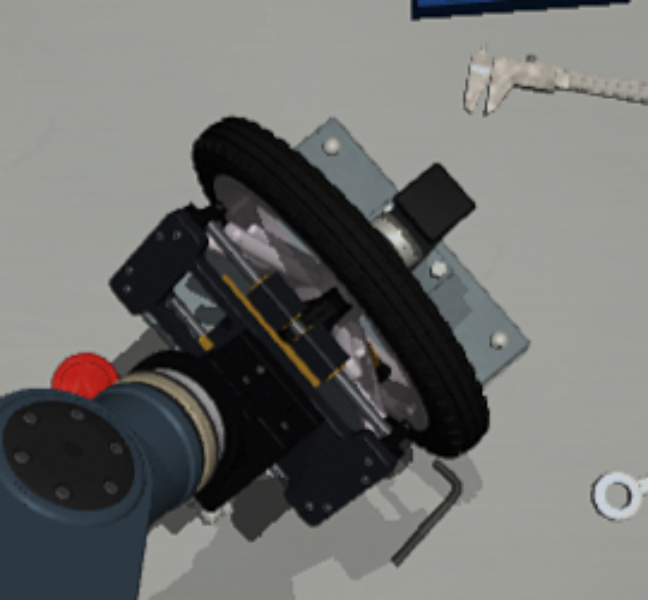

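View pics/a5.png

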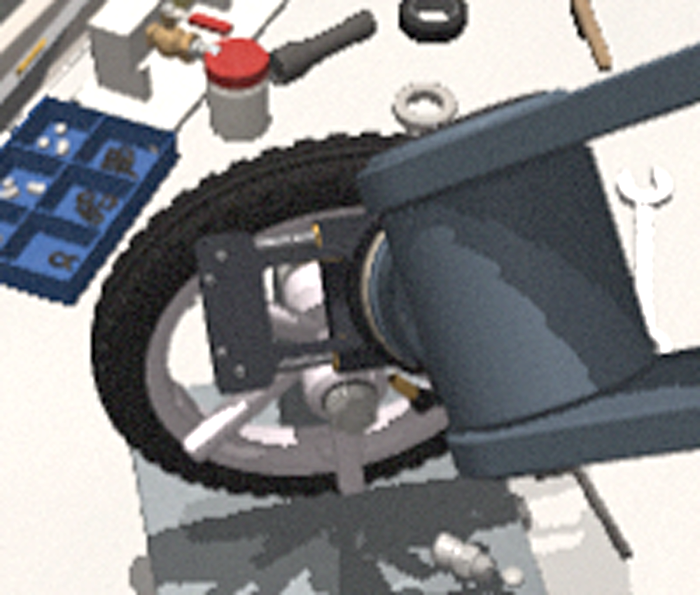

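```bash
cat > ang.py <<'E'
import sys
from h import *
O,X,Y=np.load("frame0.npy");A=O+[0,0,.19]
a=list(map(float,sys.argv[1:]))
for i in range(0,len(a),3):
    w=ray("side",190+a[i]/3.5,60+a[i+1]/3.5,A-a[i+2]*X,X)-A
    print(a[i:i+3],(w@Y*1e3).round(1),(w[2]*1e3).round(1),"r",np.hypot(w@Y,w[2]).round(4),"phi",(np.degrees(np.arctan2(w@Y,-w[2]))%360).round(1))
E
python3 ang.py 395 380 0 410 388 0 428 398 0 348 485 .016 345 440 .033 200 440 .016 230 415 .033
```

```text
[395.0, 380.0, 0.0] -39.0 -51.6 r 0.0647 phi 322.9
[410.0, 388.0, 0.0] -49.0 -61.6 r 0.0787 phi 321.5
[428.0, 398.0, 0.0] -61.3 -74.2 r 0.0963 phi 320.5
[348.0, 485.0, 0.016] -7.0 -129.1 r 0.1293 phi 356.9
[345.0, 440.0, 0.033] -0.2 -59.9 r 0.0599 phi 359.9
[200.0, 440.0, 0.016] 85.6 -57.9 r 0.1034 phi 55.9
[230.0, 415.0, 0.033] 68.3 -18.7 r 0.0709 phi 74.7
```

arm_command:
  commands:
    - {"translation":[0.02,-0.19,0.03],"dr":[0,0,0],"jaw":1}
    - {"translation":[0.04,-0.19,0.04],"dr":[0,0,0],"jaw":1}
    - {"translation":[0.05,-0.18,0.05],"dr":[0,0,0],"jaw":1}
    - {"translation":[0.06,-0.17,0.06],"dr":[0,0,0],"jaw":1}
    - {"translation":[0.07,-0.17,0.07],"dr":[0,0,0],"jaw":1}
    - {"translation":[0,0,0],"dr":[0,0,0],"jaw":1}

```text
time_s: 9.12
position: [0.593, -0.104, 0.2401]
tcp_rot: [[-0.446, 0.774, 0.45], [0.546, 0.634, -0.548], [-0.709, 0.002, -0.705]]
force: [1.0, -0.1, 0.2]
opening: 0.006
```

```bash
python3 st.py; python3 go.py 45 215 .056 -.016 225 .056 -.016;python3 look.py a6
```

```text
9.1167 [ -6.6  25.2 109.4 -73.7  30.9  15.6] [ 0.593  -0.104   0.2401] F [ 1.  -0.1  0.2] 0.005818101587420253
[[-0.4458  0.7737  0.4502]
 [ 0.5464  0.6336 -0.5478]
 [-0.709   0.0018 -0.7052]]
turn units [ 0.002  0.026 -0.022]
tip now X,Y,Z mm [-17.587 -34.25   44.508] phi -142.42081059178707 r 56.1612220320603
[215.0, 0.056, -0.016] [ 0.596 -0.104  0.242] shift in target axes [-0.084  0.085  0.006] ik [ -7.  25. 109. -73.  31.  14.] 0.0
[225.0, 0.056, -0.016] [ 0.59  -0.109  0.235] shift in target axes [ 0.177 -0.299  0.177] ik [ -7.  25. 110. -75.  30.  17.] 0.0
```

View pics/a6.png

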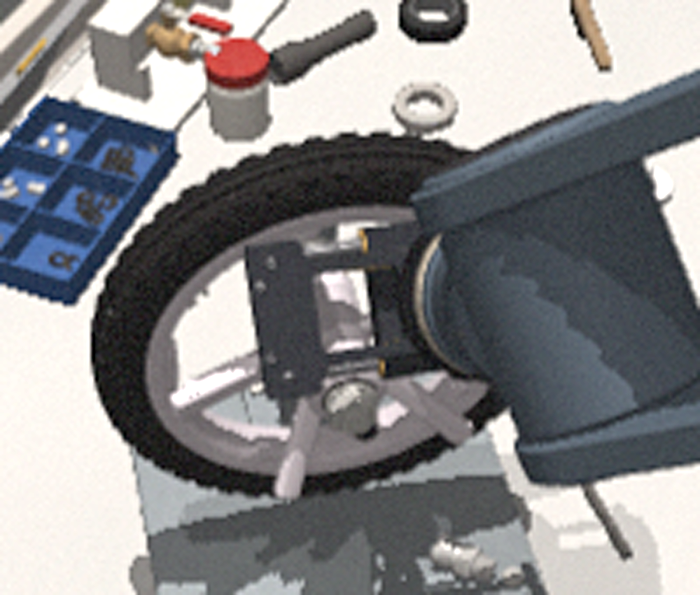

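```bash
python3 ang.py 290 490 .016 298 450 .03 455 432 .02 430 410 .033 180 397 .016
python3 - <<'E'
from h import *
O,X,Y=np.load("frame0.npy");A=O+[0,0,.19]
def sp(th):
    o=[]
    for a in (36,108,324):
        ph=np.radians(th+a);e=np.sin(ph)*Y-np.cos(ph)*np.array([0,0,1])
        o.append(((proj("side",[A-.033*X+.055*e,A-.016*X+.096*e])-[190,60])*3.5).round(0).tolist())
    return o
for th in(335,340,345,350,360):print(th,sp(th))
E
```

```text
[290.0, 490.0, 0.016] 31.3 -123.7 r 0.1276 phi 14.2
[298.0, 450.0, 0.03] 28.3 -65.7 r 0.0716 phi 23.3
[455.0, 432.0, 0.02] -74.4 -87.4 r 0.1148 phi 319.6
[430.0, 410.0, 0.033] -52.2 -45.0 r 0.0689 phi 310.8
[180.0, 397.0, 0.016] 94.6 -15.8 r 0.0959 phi 80.5
335 [[[328.0, 437.0], [310.0, 458.0]], [[253.0, 398.0], [178.0, 393.0]], [[425.0, 391.0], [473.0, 382.0]]]
340 [[[320.0, 437.0], [297.0, 459.0]], [[252.0, 392.0], [176.0, 383.0]], [[421.0, 396.0], [466.0, 391.0]]]
345 [[[313.0, 437.0], [284.0, 458.0]], [[251.0, 387.0], [175.0, 374.0]], [[416.0, 401.0], [457.0, 399.0]]]
350 [[[306.0, 436.0], [272.0, 457.0]], [[252.0, 381.0], [175.0, 364.0]], [[410.0, 406.0], [447.0, 407.0]]]
360 [[[292.0, 433.0], [249.0, 452.0]], [[255.0, 369.0], [180.0, 343.0]], [[398.0, 415.0], [427.0, 422.0]]]
```

arm_command:
  commands:
    - {"translation":[0.08,-0.16,0.08],"dr":[0,0,0],"jaw":1}
    - {"translation":[0.08,-0.15,0.08],"dr":[0,0,0],"jaw":1}
    - {"translation":[0,0,0],"dr":[0,0,0],"jaw":1}

```text
time_s: 9.42
position: [0.5872, -0.1085, 0.2343]
tcp_rot: [[-0.446, 0.773, 0.451], [0.547, 0.634, -0.547], [-0.709, 0.002, -0.705]]
force: [1.2, 1.0, 0.7]
opening: 0.005
```

```bash
python3 st.py; python3 go.py 45 215 .056 -.016 ;python3 look.py a7;python3 - <<'E'
from h import *
p,d=capture("top");cv2.imwrite("pics/a7t.png",cv2.resize(p[60:310,200:470,::-1],None,fx=2.4,fy=2.4))
E
```

```text
9.4167 [ -7.3  25.4 110.5 -76.3  30.   18. ] [ 0.5872 -0.1085  0.2343] F [1.2 1.  0.7] 0.0046331017610725805
[[-0.446   0.7733  0.4506]
 [ 0.5465  0.634  -0.5471]
 [-0.7088  0.0023 -0.7054]]
turn units [ 0.009  0.023 -0.022]
tip now X,Y,Z mm [-17.726 -41.61   38.672] phi -132.90374136156083 r 56.80625878317701
[215.0, 0.056, -0.016] [ 0.596 -0.104  0.242] shift in target axes [-0.253  0.38  -0.155] ik [ -7.  25. 109. -73.  31.  14.] 0.0
```

View pics/a7.png

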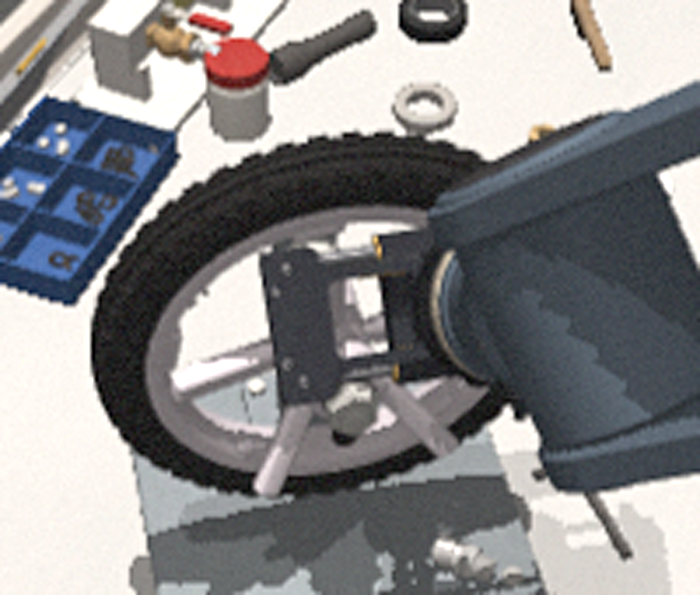

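View pics/a7t.png

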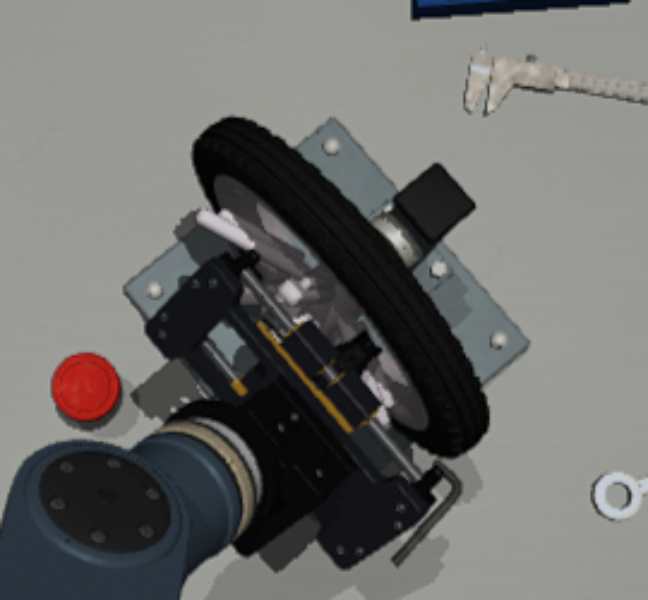

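```bash
python3 ang.py 345 437 0 345 430 0 265 490 .03 265 490 .034 290 435 .04 448 450 .03 448 450 .034 415 415 .04 330 468 0
```

```text
[345.0, 437.0, 0.0] -8.2 -99.3 r 0.0996 phi 355.3
[345.0, 430.0, 0.0] -8.1 -92.2 r 0.0925 phi 355.0
[265.0, 490.0, 0.03] 49.7 -100.2 r 0.1118 phi 26.4
[265.0, 490.0, 0.034] 50.3 -94.8 r 0.1073 phi 28.0
[290.0, 435.0, 0.04] 34.8 -37.4 r 0.0511 phi 42.9
[448.0, 450.0, 0.03] -67.5 -91.4 r 0.1136 phi 323.6
[448.0, 450.0, 0.034] -66.0 -86.1 r 0.1085 phi 322.5
[415.0, 415.0, 0.04] -40.8 -38.5 r 0.056 phi 313.3
[330.0, 468.0, 0.0] 1.5 -129.1 r 0.1291 phi 0.7
```

arm_command:
  commands:
    - {"translation":[0.08,-0.14,0.09],"dr":[0,0,0],"jaw":1}
    - {"translation":[0,0,0],"dr":[0,0,0],"jaw":1}
    - {"translation":[0,0,0],"dr":[0,0,0],"jaw":1}

```text
time_s: 9.77
position: [0.5852, -0.1105, 0.2315]
tcp_rot: [[-0.446, 0.773, 0.451], [0.547, 0.635, -0.547], [-0.709, 0.003, -0.705]]
force: [1.4, -0.6, 0.9]
opening: 0.009
```

```bash
python3 st.py; python3 go.py 45 215 .056 -.016 215 .056 -.12 ;python3 look.py a8
```

```text
9.7667 [ -7.6  25.6 111.  -77.5  29.6  19.2] [ 0.5852 -0.1105  0.2315] F [ 1.4 -0.6  0.9] 0.00933288396974471
[[-0.4459  0.7729  0.4515]
 [ 0.5465  0.6345 -0.5465]
 [-0.7089  0.0031 -0.7053]]
turn units [ 0.019  0.024 -0.023]
tip now X,Y,Z mm [-17.425 -44.421  35.865] phi -128.91702473681823 r 57.09205467978429
[215.0, 0.056, -0.016] [ 0.596 -0.104  0.242] shift in target axes [-0.324  0.493 -0.243] ik [ -7.  25. 109. -73.  31.  14.] 0.0
[215.0, 0.056, -0.12] [ 0.53  -0.023  0.242] shift in target axes [ 2.942  0.    -2.942] ik [  4.  22. 115. -73.  37.  24.] 0.0
```

View pics/a8.png

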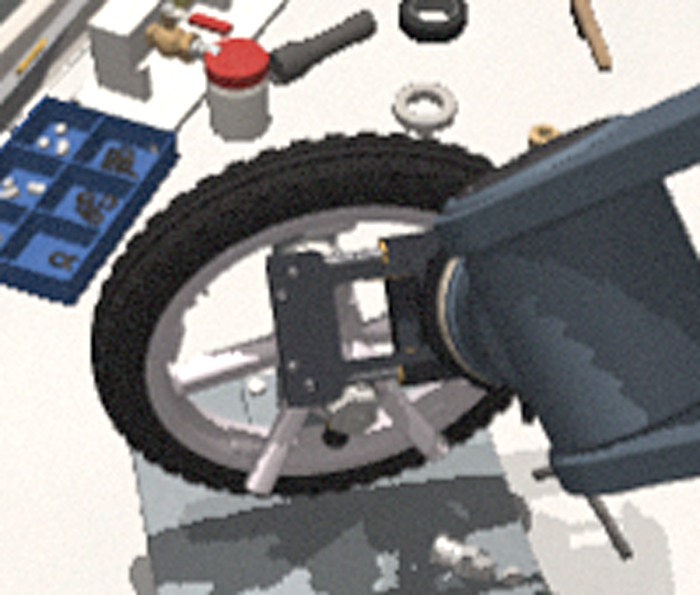

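arm_command:
  commands:
    - {"translation":[-0.12,0.22,-0.12],"dr":[0,0,0],"jaw":1}
    - {"translation":[0.3,0,-0.3],"dr":[0,0,0],"jaw":1}
    - {"translation":[0.5,0,-0.5],"dr":[0,0,0],"jaw":1}
    - {"translation":[0.6,0,-0.6],"dr":[0,0,0],"jaw":1}
    - {"translation":[0.7,0,-0.7],"dr":[0,0,0],"jaw":1}
    - {"translation":[0.7,0,-0.7],"dr":[0,0,0],"jaw":1}
    - {"translation":[0.7,0,-0.7],"dr":[0,0,0],"jaw":1}
    - {"translation":[0,0,-1],"dr":[0,0,0],"jaw":1}
    - {"translation":[0,0,-1],"dr":[0,0,0],"jaw":1}
    - {"translation":[0,0,-1],"dr":[0,0,0],"jaw":1}
    - {"translation":[0,0,-1],"dr":[0,0,0],"jaw":1}
    - {"translation":[0,0,0],"dr":[0,0,0],"jaw":1}

```text
time_s: 10.82
position: [0.4649, 0.0451, 0.3088]
tcp_rot: [[-0.444, 0.771, 0.457], [0.546, 0.637, -0.544], [-0.711, 0.008, -0.703]]
force: [0.1, -0.4, 0.9]
opening: 0.003
```

```bash
python3 st.py;python3 look.py a9;python3 - <<'E'
from h import *
p,d=capture("top");np.save("pics/a9t.npy",p);cv2.imwrite("pics/a9t.png",cv2.resize(p[60:310,200:470,::-1],None,fx=2.4,fy=2.4))
E
```

```text
10.8167 [ 15.6  12.9 114.6 -59.7  48.6  16.3] [0.4649 0.0451 0.3088] F [ 0.1 -0.4  0.9] 0.00316946785867443
[[-0.4437  0.7708  0.4571]
 [ 0.5459  0.637  -0.5443]
 [-0.7107  0.0081 -0.7034]]
```

View pics/a9.png

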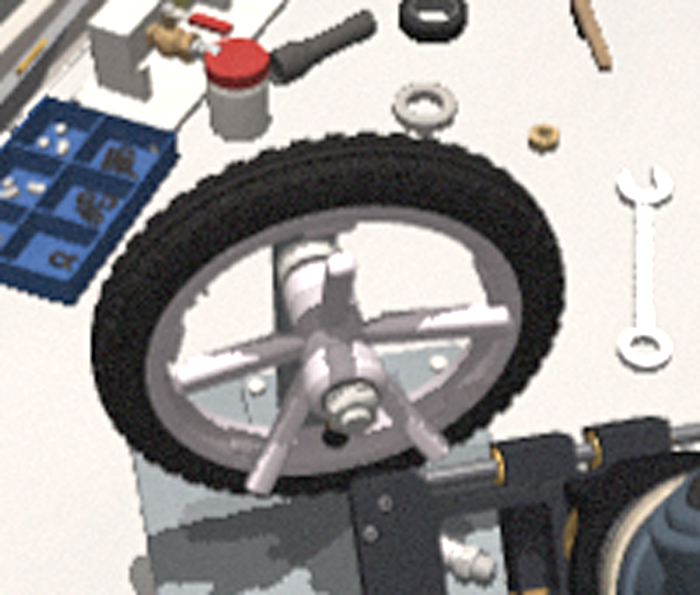

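View pics/a9t.png

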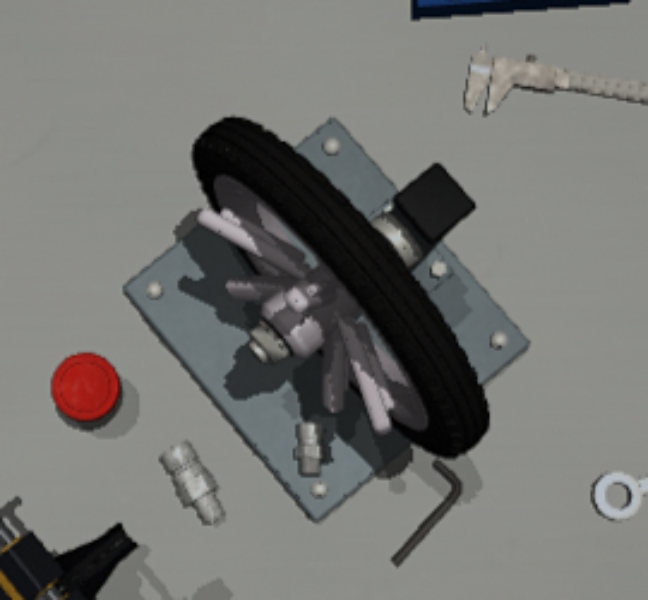

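```bash
python3 ang.py 334 438 0 340 262 .016 340 262 .033 500 316 .016 500 316 .03 182 377 .016 182 377 .03 262 488 .03 435 452 .03
python3 - <<'E'
from h import *
O,X,Y=np.load("frame0.npy");A=O+[0,0,.19];Z=np.array([0,0,1.])
# top spoke as line in top view: midline base/tip, check Y of point under x-z unknown: intersect rays with plane of height
for u,v in((300,297),(302,290),(297,300)):
  for r in(.055,.09):
    w=ray("top",200+u/2.4,60+v/2.4,A+r*Z,Z)-A;print((u,v),r,"X",(w@X).round(4),"Y",(w@Y).round(4))
# nut end
for u,v in((255,352),):
    w=ray("top",200+u/2.4,60+v/2.4,A,Z)-A;print("nut",w@X,w@Y)
print("side nut px",((proj("side",[A-.07*X,A-.05*X])-[190,60])*3.5).round(0))
# depth-based: spoke points
p=np.load("pics/a9.npy").astype(int);d=np.load("pics/a9d.npy");P=cloud("side",d)-A
q=np.stack([P@X,P@Y,P[...,2]],-1);r=np.hypot(q[...,1],q[...,2]);ph=np.degrees(np.arctan2(q[...,1],-q[...,2]))%360
m=(d>0)&(r>.04)&(r<.09)&(q[...,0]<-.012)&(q[...,0]>-.055)
print(m.sum());h,e=np.histogram(ph[m],bins=np.arange(0,361,4));print([(int(a),int(b)) for a,b in zip(e,h) if b])
for c in (36,108,180,252,324):
    k=m&(np.abs(ph-c)<25);print(c,k.sum(),np.median(ph[k]).round(1),ph[k].mean().round(1),[(round(a,3),np.median(q[...,0][k&(abs(r-a)<.008)]).round(3)) for a in(.05,.065,.08)])
d0=np.load("pics/side0d.npy");P=cloud("side",d0)-A
q=np.stack([P@X,P@Y,P[...,2]],-1);r=np.hypot(q[...,1],q[...,2]);ph=np.degrees(np.arctan2(q[...,1],-q[...,2]))%360
m=(d0>0)&(r>.04)&(r<.09)&(q[...,0]<-.012)&(q[...,0]>-.055)
h,e=np.histogram(ph[m],bins=np.arange(0,361,4));print([(int(a),int(b)) for a,b in zip(e,h) if b])
E
```

```text
[334.0, 438.0, 0.0] -1.0 -98.4 r 0.0984 phi 359.4
[340.0, 262.0, 0.016] 0.6 72.6 r 0.0726 phi 179.5
[340.0, 262.0, 0.033] 4.6 89.8 r 0.0899 phi 177.1
[500.0, 316.0, 0.016] -95.1 9.0 r 0.0955 phi 264.6
[500.0, 316.0, 0.03] -89.5 24.8 r 0.0928 phi 254.5
[182.0, 377.0, 0.016] 92.1 1.2 r 0.0921 phi 90.7
[182.0, 377.0, 0.03] 93.1 17.1 r 0.0947 phi 100.4
[262.0, 488.0, 0.03] 51.5 -97.6 r 0.1103 phi 27.8
[435.0, 452.0, 0.03] -59.0 -91.2 r 0.1086 phi 327.1
(300, 297) 0.055 X -0.0292 Y 0.0077
(300, 297) 0.09 X -0.0352 Y 0.0051
(302, 290) 0.055 X -0.0253 Y 0.0103
(302, 290) 0.09 X -0.0315 Y 0.0076
(297, 300) 0.055 X -0.0319 Y 0.0074
(297, 300) 0.09 X -0.0378 Y 0.0048
nut -0.06773479727507387 0.002275946176338261
side nut px [[361. 423.]
 [353. 397.]]
934
[(28, 22), (32, 44), (36, 51), (40, 63), (44, 18), (48, 1), (96, 7), (100, 26), (104, 45), (108, 96), (112, 45), (116, 1), (160, 1), (164, 8), (168, 25), (172, 24), (176, 24), (180, 8), (232, 1), (236, 17), (240, 93), (244, 83), (248, 38), (252, 18), (256, 3), (312, 10), (316, 57), (320, 51), (324, 39), (328, 14), (332, 1)]
36 199 38.5 38.3 [(0.05, np.float64(-0.026)), (0.065, np.float64(-0.032)), (0.08, np.float64(-0.038))]
108 220 109.6 108.8 [(0.05, np.float64(-0.024)), (0.065, np.float64(-0.03)), (0.08, np.float64(-0.036))]
180 90 174.0 173.8 [(0.05, np.float64(-0.027)), (0.065, np.float64(-0.033)), (0.08, np.float64(-0.04))]
252 253 244.5 245.4 [(0.05, np.float64(-0.026)), (0.065, np.float64(-0.032)), (0.08, np.float64(-0.039))]
324 172 321.2 321.7 [(0.05, np.float64(-0.028)), (0.065, np.float64(-0.034)), (0.08, np.float64(-0.04))]
[(0, 2), (56, 13), (60, 47), (64, 59), (68, 87), (72, 25), (120, 2), (124, 1), (128, 21), (132, 40), (136, 65), (140, 29), (192, 18), (196, 55), (200, 57), (204, 31), (208, 11), (212, 1), (268, 34), (272, 95), (276, 65), (280, 36), (284, 11), (288, 1), (344, 11), (348, 34), (352, 32), (356, 25)]
```

Run:
```python
from h import *
a=np.load("pics/top0.npy");b=np.load("pics/a9t.npy")
A=cv2.cvtColor(a,7).astype(np.float32);B=cv2.cvtColor(b,7).astype(np.float32)
for n,(r0,r1,c0,c1) in dict(jar=(200,245,215,256),air=(238,284,262,300),mini=(228,262,316,345),key=(250,300,362,398),plate=(100,160,325,345),column=(120,175,365,402)).items():
    print(n,cv2.phaseCorrelate(A[r0:r1,c0:c1].copy(),B[r0:r1,c0:c1].copy()))
s=read_state();print(s["force"],s["time_s"])
hand_in()
```

```text
jar ((0.5057489663884986, 0.496022659806556), 0.9880582040033222)
air ((-0.01287416284354137, 3.015871115508162e-06), 0.9894592945463956)
mini ((-0.5022895311380644, -0.0677582528353895), 0.6418595753334186)
key ((-0.02572102919402397, 0.017075370006214285), 0.9437327676349216)
plate ((0.2014555503166804, 0.22445246680302589), 1.0792553412914276)
column ((0.008475433104692343, 0.007550978329387448), 1.0058138091365496)
[-0.50781966 -0.24074146 -0.54580491] 10.9167
the job is handed in; nothing more can be done
```

I turned the wheel about 115° clockwise with the closed fingertips, in one continuous push on a single spoke. I then backed the arm out and handed the job in at 10.9 s. No verdict is reported at hand-in.

**Valve angle:** the stem is at the bottom by every measurement, inside the 8° limit:

| Measurement | Valve angle from straight up |
|---|---|
| Stem foot, side camera | about -0.6° |
| Same, allowing for the axle lying about 3 mm off my estimate | about -2.3° |
| Average of the five spokes, from depth | about -2.4° |

**Stand and things round it:** comparing the top pictures before and after, the stand, jar, hex key and both couplers moved less than one pixel (under 2 mm). The mini coupler match was weaker because the shadows on it changed.

**Contact:** the highest reading I saw was about 14 N at the wrist, early in the push. Everything after that was about 5 N or less. I planned the path to stay clear of the tyre and stem, but the arm hid part of the wheel while it pushed. After I withdrew, the arm was clear of everything and its force reading was near zero.

**Disagreements:**
- **Spoke dish:** the depth images show the spokes dishing forward towards the rim, while the description says backward. It did not affect the push.
- **Single spokes:** individual spoke angles were off by up to 6.6°, as expected with the axle estimate off-centre, so I relied on their average.

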